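Knock the carving board's locking pin home with the kitchen mallet

ROBOT

A 6-joint arm with a two-finger parallel gripper is mounted at the origin on the work surface. World frame = base frame: x ahead of the robot, y to its left, z up, the work surface at z = 0. Lengths are in m, angles in degrees, forces in N, time in s.
With the tool pointing down it reaches from about 0.35 to 0.875 m from the base axis. Payload 4.2 kg.
Tool frame: the origin (TCP) lies midway between the tips of the shut fingers; the grasp point (between the pads) lies 19 mm behind it; z points along the fingers, y is the line along which they close (so a half turn about z gives the same grasp; the last joint's range is limited). The gripper opens to 87 mm and grips with 3 to 60 N. Pads are 19 mm wide; open, the fingers measure 117 mm over their backs; the gripper's body (75 mm by 190 mm) begins 51 mm behind the grasp point.
Start: joints at [92.051, 22.042, 0.453, 0, -68.411, -14.817], TCP at [0.138, 0.61, 0.197] pointing down, gripper open.
Joint ranges: [-179.83, 179.83], [-69.29, 118.12], [-61.27, 80.66], [-181.25, 117.63], [-171.15, -9.14], [-177.46, 177.46]. Speed limits (degrees/s): [159.86, 159.86, 180, 180, 180, 180].

INTERFACE

Orientations are given as a 3x3 rotation matrix whose columns are the frame's x, y, z axes.
In Python, from station import * gives the robot as it stands.
- The arm moves only by the tool move_arm, never from a script. Its argument "targets" is text: rows parted by semicolons, each of 4 numbers parted by spaces: the shift along the world's x, y, z in units of 25 mm (1.0 is 25 mm), then the turn about the world's z in units of 5 degrees (1.0 is 5 degrees). In form: tx ty tz spin; .... A call has 1 to 10 rows; each row shifts and turns the commanded pose from where the row before left it; what a row does not reach is not made up. A row lasts 1/12 s, in which the tool goes at most 41.7 mm and 7.16 degrees, less where a joint would pass 70% of its speed; a pose out of reach is approached as far as the arm can. A call is refused whole if a number of a shift passes 1 or a number of a turn 1, either way. A call with a gripper value outside its range is refused whole. "gripper" is the finger opening in mm, from 0 to 87, set as the call begins (left out, the last holds). The fingers move at their own pace and stop on an object; the grip force is fixed at half the most. Time passes only in rows, so rows that do not move let the fingers close. It gives the time, the measured TCP pose, the force, the opening and the grip force at its end, in the units of the state.
- sense(): the state, without advancing time (a new reading comes with each control period).
- capture(name): name is "side" or "top" or "wrist"; returns a dict with "image" (400x640x3 uint8, blue, green, red), "fx", "fy", "cx", "cy" (pixels), "world_from_camera" (4x4, takes a point from camera to world coordinates); the wrist camera has in their place "hand_eye" (4x4, takes a point from camera to tool coordinates, whose origin is the TCP and whose axes are the flange's). Camera axes: x right, y up, looking along -z (the intrinsics and any distortion apply to the point x, -y, -z); pixel columns grow to the right and rows downward; lengths in m; the calibration is good to about 2 mm. A picture is of the moment at which its call begins: read the wrist's pose just before it. There is no depth.
- finish_job(): hands the job in; it is judged then, once.
The state is a dict: "time_s": time; "joints": joint angles; "joint_velocities": joint speeds; "effort": joint torques, N m; "tcp_pos": TCP position; "ee_rot": TCP orientation; "wrist_force": force on the tool from outside, world axes, zero at the start; "moment": the same for the moment, N m; "gripper_width": opening from 0.0 (shut) to 1.0 (fully open); "gripper_force": force on a finger pad.
Only numpy, scipy, OpenCV 4.12 (cv2) and the standard library are available. Lean on these libraries where they do the work, as an engineer would, in place of code of your own. Each camera call takes 0.05 s, during which the arm holds its last target. There are 200 camera calls.

TASK

Lock the carving board: pull the mallet out of its green dock, take it by the handle with the head upright and knock the red-capped sprung pin fully home with a brisk downward blow (or several) of the mallet's flat face. Then lay the mallet down with its head on the green tile and let go. Leave the bowl, the jar and the pepper mill where they are.

Things in the scene. Friction and masses are not known exactly. Their poses are not given: they have to be found in the camera images.
- station: Carving station, fixed: dark wooden board 200 x 160 mm on a black tray 220 x 180 mm, board top 45 mm above the worktop. Origin: centre of the underside; x along the 200 mm side, z up. The locking pin is at x = -65, y = +30 mm, in a steel collar 46 mm wide that stands 6 mm above the board.
- lock_pin (a joint): Travel of the sprung locking pin, in m: 0 = fully up, 0.020 = fully home (the stop). A spring catch grips it, so it stays where it has been driven; it takes about 5 to 8 N to move.
- pin_top (a point): Centre of the top of the pin's red cap (34 mm diameter, 8 mm thick). With the pin fully up it is 79 mm above the worktop, fully home 59 mm (the cap sits on the collar).
- mallet: Mallet, 0.35 kg. Head: steel cylinder with black ends, 54 mm diameter, 90 mm tall, a flat face at each end. Handle: wooden bar 22 mm wide (y), 28 mm high (z), along +x from mid-head, axis 45 mm above the lower face, ending 150 mm from the head's axis. Origin: centre of the lower face; x along the handle, z up along the head. At first it stands on the worktop on that face, its handle in the dock.
- mallet_head (a point): Centre of the mallet's head, 45 mm above the origin of mallet.
- mallet_grip (a point): Middle of the mallet's handle, 85 mm from the head's axis, on the handle's axis.
- dock: Green dock, fixed: a low bridge over the mallet's handle, so only the head can be grasped at first. Origin: on the worktop, where the head's axis stands at the start. The bridge spans x = +42 to +152 mm, 82 mm wide, 62 mm clear inside, roof 66 to 78 mm above the worktop (7 mm clear over the handle), open at both ends. The mallet slides out along -x, about 120 mm.
- tile: Green ceramic tile 140 x 140 x 6 mm, fixed to the worktop; origin: centre of the underside.
- bowl: Bystander: white bowl, 84 mm wide, 45 mm high, standing on the back part of the carving board; origin: centre of the underside.
- jar: Bystander: green glass jar with a cork lid, 72 mm diameter, 120 mm high; origin: centre of the underside.
- mill: Bystander: dark wooden pepper mill, 60 mm diameter, 155 mm high; origin: centre of the underside.
Things that resemble listed ones, but are neither listed nor needed, are in the scene too. Leave any blue, pink or yellow look-alike of the mallet alone.

How it is judged:
By the outcome, as a careful person would: the job done as asked, in the order asked, and still so for the second after the job is handed in, with the robot touching nothing.
It also fails if it takes over 61 s, if anything falls off the work surface, if the arm or the gripper's body presses on something with over 40 N, if the wrist force passes 120 N, or if a joint passes its speed limit or range.

## Working session

There is one attempt and no reset: what is moved stays moved. The work goes in short steps, Python scripts to look and compute and a tool call to move; the robot and the scene stay as the last step left them, time stands still between calls to the robot, and variables do not carry over. Pictures are saved under pics/ and viewed, at most 10 in all, crops included, and the job is handed in when it is done.

Besides the shell and the picture viewer there is one more tool, called after "Emit:" in YAML: its name, and indented under it one key for each argument. move_arm: Moves the arm, as the interface text tells. Its arguments: {"type":"object","properties":{"targets":{"type":"string"},"gripper":{"type":"number"}},"required":["targets"]}

```bash
mkdir -p pics; ls; python3 - <<'E'
from station import *
import cv2,numpy as np
s=sense();print(s)
for n in("side","top","wrist"):
    c=capture(n);cv2.imwrite(f"pics/{n}0.png",c["image"])
    print(n,{k:(np.round(v,4).tolist() if hasattr(v,'shape') else v) for k,v in c.items() if k!="image"})
E
```

```text
pics
{'time_s': 0.0, 'joints': array([ 9.20511206e+01,  2.20927703e+01,  3.80033126e-01, -2.95034448e-02,
       -6.84080549e+01, -1.48174623e+01]), 'joint_velocities': array([-0.02580023, -0.07838824,  0.12513791,  0.0344966 , -0.02656853,
       -0.12280477]), 'effort': array([ 2.83865293e-04, -3.90660560e+01,  1.87398165e+01,  4.21975493e+00,
        1.09003464e-02, -1.98396319e-04]), 'tcp_pos': array([0.1379349 , 0.60893278, 0.19573886]), 'ee_rot': array([[ 9.75237348e-01, -2.21160469e-01, -4.03037830e-04],
       [-2.21160823e-01, -9.75235038e-01, -2.12395790e-03],
       [ 7.66789130e-05,  2.16049925e-03, -9.99997663e-01]]), 'wrist_force': array([ 0.39260389, -0.17564506,  0.57253068]), 'moment': array([-0.03905029, -0.02019439, -0.04930624]), 'gripper_force': 0.0, 'gripper_width': 0.9975004178020408}
side {'fx': 473.98937984612917, 'fy': 473.98937984612917, 'cx': 316.3007593017516, 'cy': 200.18563552987132, 'world_from_camera': [[0.768, 0.374, -0.5199, -0.2448], [-0.6404, 0.4625, -0.6132, -0.7972], [0.0111, 0.8039, 0.5946, 0.9682], [0.0, 0.0, 0.0, 1.0]]}
top {'fx': 471.3513384978981, 'fy': 471.3513384978981, 'cx': 330.05997541485823, 'cy': 199.5498061633762, 'world_from_camera': [[0.0113, 0.9983, -0.0573, 0.4632], [-0.9999, 0.0109, -0.0088, 0.0985], [-0.0081, 0.0574, 0.9983, 1.3507], [0.0, 0.0, 0.0, 1.0]]}
wrist {'fx': 339.80006005407427, 'fy': 339.80006005407427, 'cx': 317.7223054686569, 'cy': 200.89771561936624, 'hand_eye': [[-0.0003, 0.9523, 0.305, 0.0838], [1.0, 0.0002, 0.0003, 0.0007], [0.0002, 0.305, -0.9523, -0.1897], [0.0, 0.0, 0.0, 1.0]]}
```

View pics/top0.png

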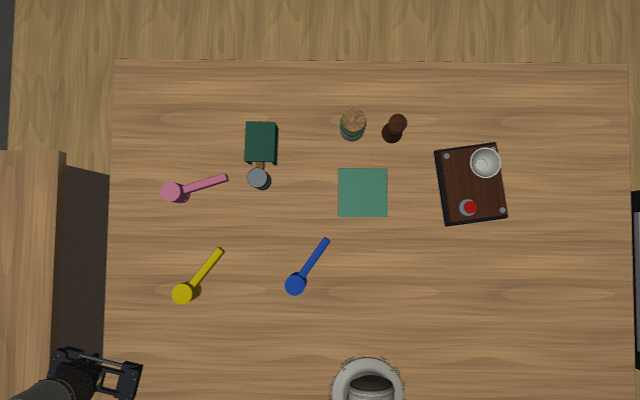

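View pics/side0.png

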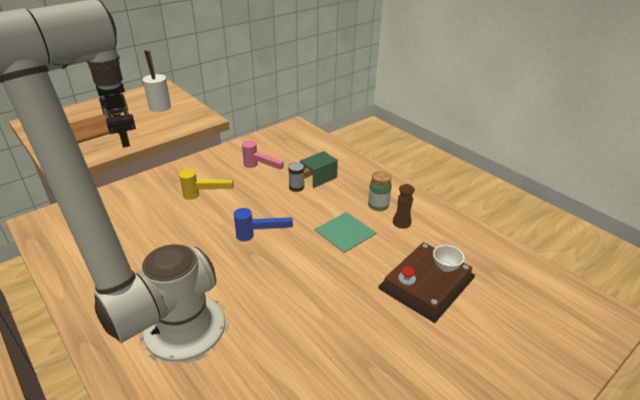

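Top view: mallet head at about (259,178) in the dock at (261,142), tile at (362,192), board at (471,183) with the red cap at (469,207). The jar (352,124) and mill (396,127) stand behind the tile. The side view shows the same layout: head at (296,177), cap at (408,272). I'll enlarge both.

```bash
python3 - <<'E'
import cv2,numpy as np
t=cv2.imread("pics/top0.png");s=cv2.imread("pics/side0.png")
a=cv2.resize(t[110:240,235:525],None,fx=2.75,fy=2.75,interpolation=cv2.INTER_CUBIC)
cv2.imwrite("pics/top0c.png",a)
b=cv2.resize(s[140:330,280:480],None,fx=3.1,fy=3.1,interpolation=cv2.INTER_CUBIC)
cv2.imwrite("pics/side0c.png",b)
for im,n in((t,"top"),(s,"side")):
    h=cv2.cvtColor(im,cv2.COLOR_BGR2HSV)
    for nm,lo,hi in(("red",(0,180,100),(6,255,255)),("tile",(70,80,100),(95,255,255)),("dock",(70,80,20),(95,255,95))):
        m=cv2.inRange(h,lo,hi);k,l,st,c=cv2.connectedComponentsWithStats(m)
        for i in range(1,k):
            if st[i,4]>60:
                cn=cv2.findContours((l==i).astype('uint8'),0,2)[0][0]
                print(n,nm,st[i].tolist(),c[i].round(1),np.round(cv2.boxPoints(cv2.minAreaRect(cn)),1).tolist())
E
```

```text
top red [464, 201, 13, 12, 116] [470.2 206.7] [[462.6000061035156, 204.1999969482422], [473.0, 199.0], [478.0, 209.0], [467.6000061035156, 214.1999969482422]]
top tile [339, 169, 48, 48, 2299] [362.4 192.5] [[339.0, 216.0], [339.0, 169.0], [386.0, 169.0], [386.0, 216.0]]
top dock [245, 122, 33, 43, 1251] [260.7 141.7] [[244.0, 162.8000030517578], [245.6999969482422, 120.9000015258789], [277.5, 122.19999694824219], [275.79998779296875, 164.10000610351562]]
side red [402, 266, 13, 11, 104] [407.8 270.8] [[400.0, 270.0], [407.0, 263.0], [415.5, 271.5], [408.5, 278.5]]
side tile [316, 213, 59, 39, 1169] [344.7 231.6] [[315.5, 229.60000610351562], [336.0, 203.1999969482422], [374.20001220703125, 232.6999969482422], [353.79998779296875, 259.20001220703125]]
```

View pics/top0c.png

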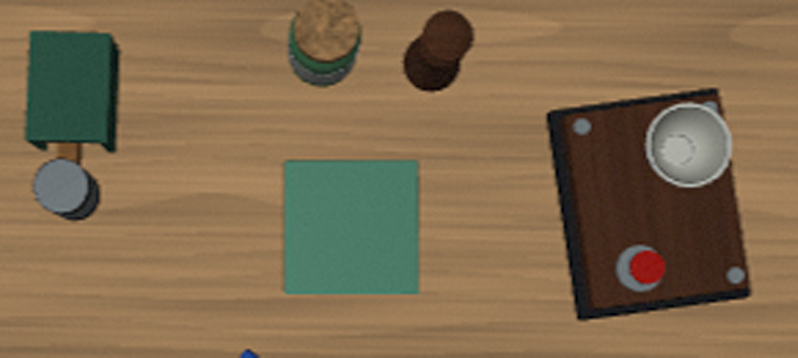

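View pics/side0c.png

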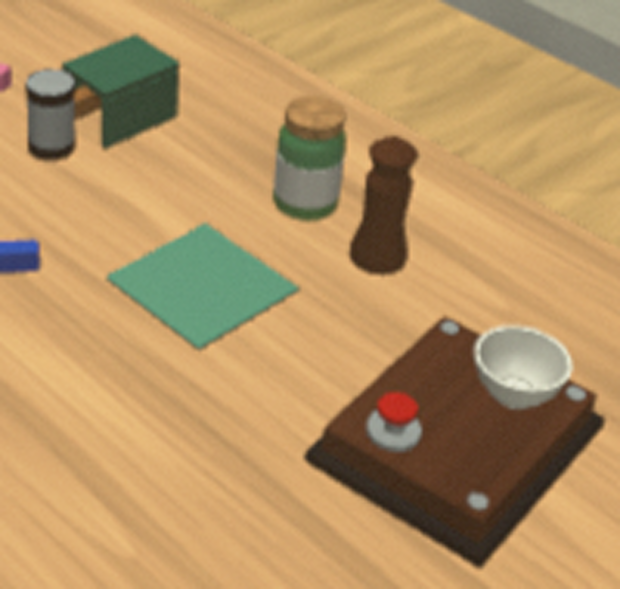

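Top crop: head top at (61,186), cap at (648,267), tile from (285,160) to (418,293), dock roof corners (31,31),(112,34),(105,144),(26,140). Side crop: head top at (51,83), cap top at (398,407), roof corners (135,37),(179,66),(103,93),(63,66). I'll triangulate these.

```bash
cat > geo.py <<'E'
import numpy as np
from station import *
def P(c):
    W=np.array(c["world_from_camera"]);K=np.array([[c["fx"],0,c["cx"]],[0,c["fy"],c["cy"]],[0,0,1.]])
    M=np.linalg.inv(W);return K@np.diag([1,-1,-1.])@M[:3]
def ray(c,uv,W=None):
    W=np.array(c["world_from_camera"]) if W is None else W
    d=W[:3,:3]@np.array([(uv[0]-c["cx"])/c["fx"],-(uv[1]-c["cy"])/c["fy"],-1.]);return W[:3,3],d/np.linalg.norm(d)
def tri(rs):
    A=0;b=0
    for o,d in rs:
        Q=np.eye(3)-np.outer(d,d);A=A+Q;b=b+Q@o
    x=np.linalg.solve(A,b);return x,[float(np.linalg.norm(np.cross(d,x-o)))*1e3 for o,d in rs]
def atz(r,z):
    o,d=r;return o+d*(z-o[2])/d[2]
E
python3 - <<'E'
from geo import *
t=capture("top");s=capture("side")
T=lambda p:((p[0]+.5)/2.75-.5+235,(p[1]+.5)/2.75-.5+110)
S=lambda p:((p[0]+.5)/3.1-.5+280,(p[1]+.5)/3.1-.5+140)
pts=dict(head=((61,186),(51,83)),cap=((648,267),(398,407)),jar=((327,29),(315,112)),mill=((448,36),(393,153)),bowl=((689,145),(522,358)),
 dfl=((31,31),(135,37)),dfr=((112,34),(179,66)),dnr=((105,144),(103,93)),dnl=((26,140),(63,66)),
 t1=((285,160),(205,224)),t2=((418,160),(298,289)),t3=((418,293),(200,348)),t4=((285,293),(108,277)),
 s1=((582,127),(450,328)),s3=((736,275),(478,501)))
for k,(a,b) in pts.items():
    x,e=tri([ray(t,T(a)),ray(s,S(b))]);print(k,x.round(4),np.round(e,1))
E
```

```text
head [0.595  0.3064 0.0877] [1.8 1.8]
cap [ 0.5218 -0.2702  0.0756] [1.1 1.1]
jar [0.7455 0.0486 0.1192] [1.4 1.4]
mill [ 0.7364 -0.0655  0.1332] [1.1 1.1]
bowl [ 0.6406 -0.3067  0.0888] [0.7 0.7]
dfl [0.7509 0.3428 0.0722] [0.8 0.8]
dfr [0.7488 0.2618 0.0717] [0.7 0.7]
dnr [0.6376 0.2658 0.0775] [1.1 1.1]
dnl [0.642  0.3446 0.0732] [1.8 1.8]
t1 [0.6327 0.0871 0.0028] [0.9 0.9]
t2 [ 0.6337 -0.0515  0.0028] [0.3 0.3]
t3 [ 0.4959 -0.053   0.0032] [1.7 1.7]
t4 [0.4946 0.0849 0.0033] [2. 2.]
s1 [ 0.6646 -0.2134  0.0451] [1.6 1.6]
s3 [ 0.516  -0.3668  0.046 ] [1.1 1.1]
```

Emit:
move_arm:
  targets: "1 -0.66 0 0; 1 -0.66 0 0.2; 1 -0.66 0 0.2; 1 -0.66 0 0.3; 1 -0.66 0 0.3; 1 -0.66 0 0.3; 1 -0.66 0 0.3; 1 -0.66 0 0.3; 1 -0.66 0 0.3"
  gripper: 87

```text
time_s: 1.0
tcp_pos: [0.3641, 0.46, 0.1969]
ee_rot: [[1.0, -0.029, -0.0], [-0.029, -1.0, -0.0], [-0.0, 0.0, -1.0]]
wrist_force: [-0.3, 0.9, -0.2]
gripper_width: 1.003
gripper_force: 0.0
```

Emit:
move_arm:
  targets: "1 -0.66 0 0; 1 -0.66 0 0; 1 -0.66 0 0; 1 -0.66 0 0; 1 -0.66 0 0; 0.5 -0.3 0 0; 0 0 0 0; 0 0 0 0"

```text
time_s: 1.67
tcp_pos: [0.5008, 0.3706, 0.1964]
ee_rot: [[0.999, -0.032, -0.001], [-0.032, -0.999, -0.0], [-0.001, 0.0, -1.0]]
wrist_force: [0.3, -0.2, -0.9]
gripper_width: 0.998
gripper_force: 0.0
```

```bash
python3 - <<'E'
from geo import *
import cv2
s=sense();print(s["time_s"],s["tcp_pos"].round(4),s["ee_rot"].round(3).tolist(),s["joints"].round(1))
np.savez("w1.npz",p=s["tcp_pos"],R=s["ee_rot"])
c=capture("wrist");cv2.imwrite("pics/w1.png",c["image"])
E
```

```text
1.6667 [0.5008 0.3706 0.1964] [[0.999, -0.032, -0.001], [-0.032, -0.999, -0.0], [-0.001, 0.0, -1.0]] [ 51.4  21.9   0.2  -0.  -68.3  36.8]
```

View pics/w1.png

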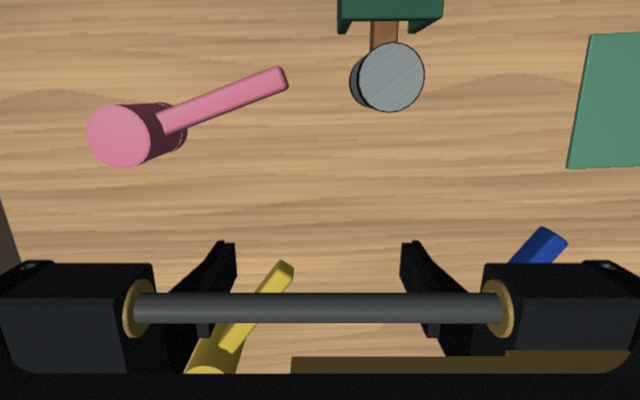

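The wrist view shows the mallet head top at (391,76), with the handle running up into the dock at (381,35). The pink handle's end (285,80) is clear of the fingers.

```bash
python3 - <<'E'
from geo import *
s=sense();d=np.load("w1.npz");W=np.eye(4);W[:3,:3]=d["R"];W[:3,3]=d["p"]
c=capture("wrist");t=capture("top");sd=capture("side");W=W@np.array(c["hand_eye"])
r=ray(c,(391,76),W);print(atz(r,.09).round(4))
T=((61.5)/2.75-.5+235,186.5/2.75-.5+110);S=(51.5/3.1-.5+280,83.5/3.1-.5+140)
x,e=tri([r,ray(t,T),ray(sd,S)]);print(x.round(4),np.round(e,1))
for n,p,z in(("pinkend",(287,80),.06),("roofL",(338,20),.078),("roofR",(442,16),.078),("tileNL",(567,168),.006),("tileFL",(592,34),.006)):print(n,atz(ray(c,p,W),z).round(4))
print(((x-s["tcp_pos"])/.025).round(2))
E
```

```text
[0.5949 0.307  0.09  ]
[0.595  0.3064 0.0876] [0.1 1.8 1.9]
pinkend [0.5956 0.3948 0.06  ]
roofL [0.6395 0.349  0.078 ]
roofR [0.6397 0.2648 0.078 ]
tileNL [0.4926 0.0862 0.006 ]
tileFL [0.6312 0.0874 0.006 ]
[ 3.79 -2.59 -4.36]
```

Emit:
move_arm:
  targets: "0.95 -0.64 0 0; 0.95 -0.64 0 0; 0.95 -0.64 0 0; 0.93 -0.63 -0.4 0; 0 0 -1 0; 0 0 -1 0; 0 0 0 0; 0 0 0 0"

```text
time_s: 2.53
tcp_pos: [0.594, 0.3074, 0.1358]
ee_rot: [[1.0, -0.029, -0.002], [-0.029, -1.0, -0.002], [-0.002, 0.002, -1.0]]
wrist_force: [-0.6, 0.4, 0.6]
gripper_width: 0.997
gripper_force: 0.0
```

Emit:
move_arm:
  targets: "0 0 -1 0; 0 0 -1 0; 0 0 -1 0; 0 0 -0.7 0; 0 0 -0.3 0; 0 0 0 0; 0 0 0 0"

```text
time_s: 3.12
tcp_pos: [0.5961, 0.3086, 0.0388]
ee_rot: [[1.0, -0.029, 0.003], [-0.029, -1.0, 0.001], [0.003, -0.001, -1.0]]
wrist_force: [-0.6, -0.1, 0.7]
gripper_width: 1.0
gripper_force: 0.0
```

Emit:
move_arm:
  targets: "0 0 0 0; 0 0 0 0; 0 0 0 0; 0 0 0 0; 0 0 0 0; 0 0 0 0"
  gripper: 45

```text
time_s: 3.62
tcp_pos: [0.5952, 0.3073, 0.0371]
ee_rot: [[1.0, -0.031, 0.0], [-0.031, -1.0, 0.0], [0.0, -0.0, -1.0]]
wrist_force: [0.4, -0.4, 0.5]
gripper_width: 0.631
gripper_force: 0.0
```

Emit:
move_arm:
  targets: "0 0 0 0; 0 0 0 0; 0 0 0 0; 0 0 0 0"

```text
time_s: 3.95
tcp_pos: [0.5952, 0.3074, 0.0371]
ee_rot: [[1.0, -0.031, 0.0], [-0.031, -1.0, 0.0], [0.0, -0.0, -1.0]]
wrist_force: [-0.4, 0.8, 1.6]
gripper_width: 0.614
gripper_force: 30.0
```

Emit:
move_arm:
  targets: "-0.3 0 0.1 0; -0.6 0.02 0 0; -0.7 0.02 0 0; -0.7 0.02 0 0; -0.7 0.02 0 0; -0.7 0.02 0 0; -0.7 0.02 0 0; -0.6 0.02 0 0; -0.3 0.02 -0.1 0; 0 0 0 0"

```text
time_s: 4.78
tcp_pos: [0.4607, 0.3104, 0.0372]
ee_rot: [[1.0, -0.029, -0.001], [-0.029, -1.0, -0.002], [-0.001, 0.002, -1.0]]
wrist_force: [-3.8, -0.5, 4.1]
gripper_width: 0.613
gripper_force: 30.0
```

Emit:
move_arm:
  targets: "0 0 0 0; 0 0 0 0; 0 0 0 0; 0 0 0 0; 0 0 0 0; 0 0 0 0; 0 0 0 0"
  gripper: 87

```text
time_s: 5.37
tcp_pos: [0.4628, 0.3113, 0.0367]
ee_rot: [[1.0, -0.031, -0.0], [-0.031, -1.0, -0.0], [-0.0, 0.0, -1.0]]
wrist_force: [-0.2, 0.4, 0.1]
gripper_width: 0.979
gripper_force: 0.0
```

```bash
python3 - <<'E'
from geo import *
import cv2
t=capture("top")["image"];s=capture("side")["image"];w=capture("wrist")["image"]
a=cv2.resize(t[120:280,190:350],(400,400),interpolation=2);b=cv2.resize(s[120:280,210:370],(400,400),interpolation=2)
cv2.imwrite("pics/a2.png",np.hstack([a,b]))
E
```

```text
(no output)
```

View pics/a2.png

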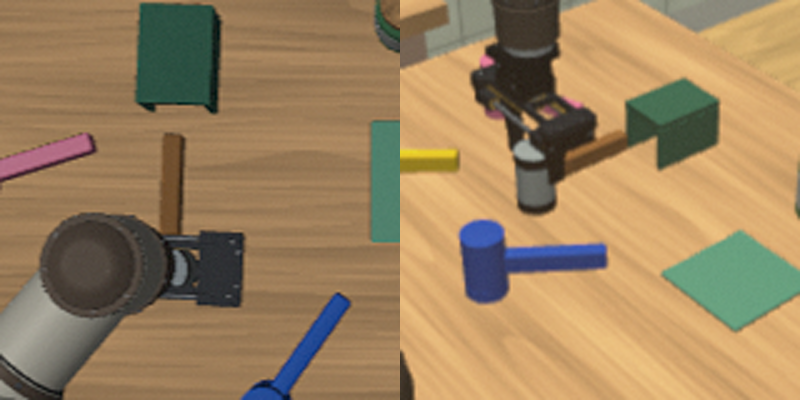

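The mallet is out: the handle end at (174,135) is well short of the dock edge at (175,105), and it's still upright and aligned. The open fingers can now straddle the handle close behind the head.

Emit:
move_arm:
  targets: "0.4 -0.02 0 0; 0.6 -0.02 0 0; 0.6 -0.02 0 0; 0.3 0 -0.1 0; 0 0 -0.2 0; 0 0 0 0; 0 0 0 0"

```text
time_s: 6.1
tcp_pos: [0.5092, 0.3091, 0.0285]
ee_rot: [[1.0, -0.031, -0.002], [-0.031, -1.0, -0.001], [-0.002, 0.001, -1.0]]
wrist_force: [-0.8, 0.1, 0.8]
gripper_width: 1.002
gripper_force: 0.0
```

Emit:
move_arm:
  targets: "0 0 0 0; 0 0 0 0; 0 0 0 0; 0 0 0 0; 0 0 0 0; 0 0 0 0; 0 0 0 0; 0 0 0 0; 0 0 0 0; 0 0 0 0"
  gripper: 10

```text
time_s: 6.93
tcp_pos: [0.5101, 0.3098, 0.0293]
ee_rot: [[1.0, -0.031, -0.0], [-0.031, -1.0, -0.0], [-0.0, 0.0, -1.0]]
wrist_force: [-0.6, -0.1, -0.9]
gripper_width: 0.327
gripper_force: 0.0
```

Emit:
move_arm:
  targets: "0 0 0 0; 0 0 0 0; 0 0 0 0; 0 0 0 0; 0 0 0 0"

```text
time_s: 7.35
tcp_pos: [0.51, 0.3096, 0.0293]
ee_rot: [[1.0, -0.031, -0.0], [-0.031, -1.0, -0.0], [-0.0, 0.0, -1.0]]
wrist_force: [-0.6, -0.6, 0.2]
gripper_width: 0.245
gripper_force: 30.0
```

Emit:
move_arm:
  targets: "0 0 0.3 0; 0 0 0.6 0; 0 0 0.8 0; 0 0 0.8 0; 0 0 0.8 0; 0 0 0.8 0; 0 0 0.8 0; 0 0 0.6 0; 0 0 0.3 0; 0 0 0 0"

```text
time_s: 8.18
tcp_pos: [0.5106, 0.3104, 0.176]
ee_rot: [[1.0, -0.031, 0.002], [-0.031, -1.0, 0.002], [0.002, -0.003, -1.0]]
wrist_force: [0.9, 0.3, -3.8]
gripper_width: 0.241
gripper_force: 30.0
```

```bash
python3 - <<'E'
from geo import *
import cv2
t=capture("top")["image"];s=capture("side")["image"];q=sense();print(q["tcp_pos"].round(4),q["wrist_force"].round(2),q["moment"].round(3),q["gripper_width"])
a=cv2.resize(t[120:280,190:350],(400,400),interpolation=2);b=cv2.resize(s[80:240,210:370],(400,400),interpolation=2)
cv2.imwrite("pics/a3.png",np.hstack([a,b]))
E
```

```text
[0.5092 0.3094 0.1732] [ 0.04  1.05 -5.16] [-0.059 -0.125 -0.039] 0.24617522850456572
```

View pics/a3.png

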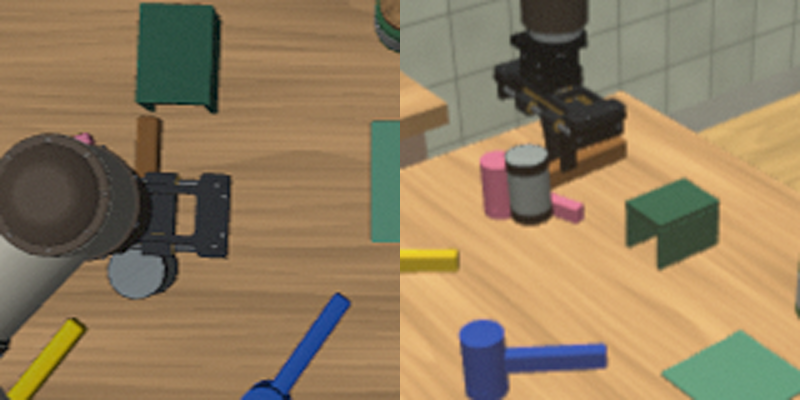

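The mallet is held by the handle with the head upright and no visible droop: head at (140,270) in the top view, (528,183) in the side view. Next I carry it over the pin, turning it 32° so the handle points away from the bowl.

Emit:
move_arm:
  targets: "0 -0.3 0 0; 0 -0.6 0 0; 0 -0.9 0 0; 0 -1 0 0.2; 0 -1 0 0.4; 0 -1 0 0.4; 0 -1 0 0.4; 0 -1 0 0.4; 0 -1 0 0.4; 0 -1 0 0.4"

```text
time_s: 9.12
tcp_pos: [0.5088, 0.0872, 0.1736]
ee_rot: [[0.981, 0.196, -0.002], [0.196, -0.981, -0.001], [-0.002, 0.0, -1.0]]
wrist_force: [0.6, 0.2, -4.5]
gripper_width: 0.245
gripper_force: 30.0
```

Emit:
move_arm:
  targets: "0 -1 0 0.4; 0 -1 0 0.4; 0 -1 0 0.4; 0.3 -1 0 0.4; 0.3 -1 0 0.4; 0.3 -1 0 0.4; 0.3 -1 0 0.4; 0.3 -1 0 0.4; 0.3 -1 0 0.4; 0.3 -1 0 0.2"

```text
time_s: 9.95
tcp_pos: [0.5611, -0.1623, 0.1734]
ee_rot: [[0.864, 0.504, -0.002], [0.504, -0.864, 0.0], [-0.002, -0.002, -1.0]]
wrist_force: [0.5, 0.4, -5.1]
gripper_width: 0.244
gripper_force: 30.0
```

Emit:
move_arm:
  targets: "0 -1 0 0; 0 -1 0 0; 0 -0.9 0 0; 0 -0.6 0 0; 0 -0.3 0 0; 0 0 0 0; 0 0 0 0; 0 0 0 0"

```text
time_s: 10.62
tcp_pos: [0.5621, -0.2545, 0.174]
ee_rot: [[0.864, 0.504, -0.001], [0.504, -0.864, 0.001], [-0.0, -0.001, -1.0]]
wrist_force: [-0.2, -0.3, -3.8]
gripper_width: 0.244
gripper_force: 30.0
```

Emit:
move_arm:
  targets: "0.02 0.3 0 0; 0 0 0 0; 0 0 0 0; 0 0 0 0"

```text
time_s: 10.95
tcp_pos: [0.5633, -0.2469, 0.1746]
ee_rot: [[0.863, 0.505, 0.0], [0.505, -0.863, -0.0], [0.0, 0.0, -1.0]]
wrist_force: [-0.4, -0.1, -4.3]
gripper_width: 0.241
gripper_force: 30.0
```

```bash
python3 - <<'E'
from geo import *
import cv2
q=sense();print(q["tcp_pos"].round(4))
t=capture("top")["image"];s=capture("side")["image"]
a=cv2.resize(t[130:260,410:540],(400,400),interpolation=2);b=cv2.resize(s[180:310,350:480],(400,400),interpolation=2)
cv2.imwrite("pics/a4.png",np.hstack([a,b]))
E
```

```text
[ 0.5633 -0.2469  0.1746]
```

View pics/a4.png

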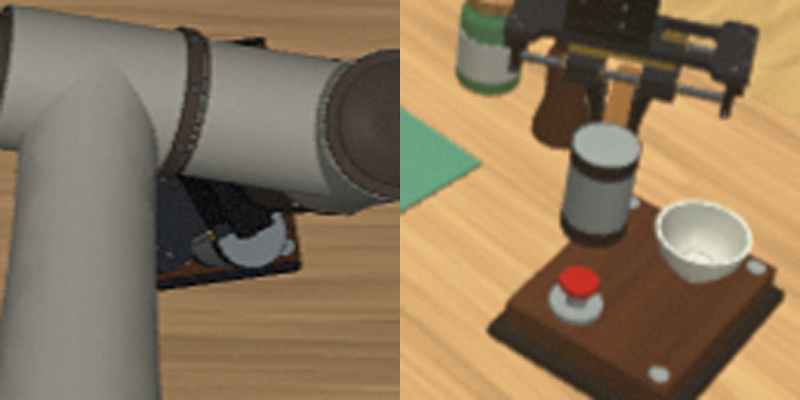

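The side view shows the head upright, with its top at crop (606,147), above the cap at (579,281), and the bowl clear to its right. I'll check the projected alignment.

```bash
python3 - <<'E'
from geo import *
s=capture("side")
r=ray(s,(350+206.5/3.077-.5,180+147.5/3.077-.5))
print(atz(r,.2353-.003).round(4),atz(r,.2353).round(4))
print("cap",atz(ray(s,(350+179.5/3.077-.5,180+278/3.077-.5)),.079).round(4))
E
```

```text
[ 0.5169 -0.2773  0.2323] [ 0.5138 -0.2794  0.2353]
cap [ 0.5225 -0.2697  0.079 ]
```

```bash
python3 - <<'E'
from geo import *
s=capture("side");M=P(s)
g=np.array([.5633,-.2469,.1746+.0157]);h=np.array([.864,.504,0]);z=np.array([0,0,1.])
for th in(0,2,4,6,8):
    a=np.radians(th);hx=h*np.cos(a)+z*np.sin(a);hz=z*np.cos(a)-h*np.sin(a)
    o=[]
    for k in(.045,-.045):
        p=M@np.r_[g-.0472*hx+k*hz,1];u=p[:2]/p[2];o.append(((u+.5-[350,180])*3.077+[400,0]).round(1))
    print(th,o[0],o[1],(o[0]-o[1]).round(1))
E
```

```text
0 [605.2 137.6] [590.4 221.5] [ 14.8 -83.9]
2 [604.6 140.4] [590.6 221.7] [ 14.  -81.3]
4 [604.  143.2] [590.7 221.8] [ 13.3 -78.6]
6 [603.3 146. ] [590.8 221.8] [ 12.5 -75.8]
8 [602.7 148.8] [591.  221.8] [ 11.7 -73. ]
```

Emit:
move_arm:
  targets: "0 0 -1 0; 0 0 -1 0; 0 0 -1 0; 0 0 -0.5 0; 0 0 0 0"

```text
time_s: 11.57
tcp_pos: [0.5653, -0.2482, 0.0874]
ee_rot: [[0.863, 0.505, 0.003], [0.505, -0.863, -0.002], [0.002, 0.003, -1.0]]
wrist_force: [-1.0, -1.4, 0.5]
gripper_width: 0.244
gripper_force: 30.0
```

Emit:
move_arm:
  targets: "0 0 0 0; 0 0 0 0"

```text
time_s: 11.73
tcp_pos: [0.5643, -0.2485, 0.088]
ee_rot: [[0.864, 0.504, 0.003], [0.504, -0.864, -0.002], [0.002, 0.003, -1.0]]
wrist_force: [0.8, -1.7, -0.3]
gripper_width: 0.246
gripper_force: 30.0
```

Emit:
move_arm:
  targets: "0 0 0.5 0; 0 0 1 0; 0 0 1 0; 0 0 1 0; 0 0 0 0; 0 0 0 0; 0 0 0 0"

```text
time_s: 12.32
tcp_pos: [0.5616, -0.247, 0.1725]
ee_rot: [[0.864, 0.503, -0.003], [0.503, -0.864, 0.002], [-0.002, -0.003, -1.0]]
wrist_force: [-1.1, 0.1, -4.8]
gripper_width: 0.243
gripper_force: 30.0
```

```bash
cat > red.py <<'E'
from geo import *
import cv2
q=sense();print(q["tcp_pos"].round(4),q["wrist_force"].round(1))
s=capture("side");i=s["image"];m=cv2.inRange(cv2.cvtColor(i,cv2.COLOR_BGR2HSV),(0,180,100),(6,255,255))
k,l,st,c=cv2.connectedComponentsWithStats(m);j=1+st[1:,4].argmax();print(st[j],c[j].round(1))
for z in(.079,.069,.064,.062,.059):
    p=P(s)@np.array([.522,-.270,z-.003,1]);print(z,(p[:2]/p[2]).round(1))
cv2.imwrite("pics/a5.png",cv2.resize(i[170:320,340:490],(600,600),interpolation=2))
E
python3 red.py
```

```text
[ 0.5616 -0.247   0.1725] [-1.1  0.1 -4.8]
[402 271  11  10  89] [407.  275.6]
0.079 [407.6 270.8]
0.069 [407.2 273.5]
0.064 [406.9 274.9]
0.062 [406.8 275.4]
0.059 [406.7 276.2]
```

View pics/a5.png

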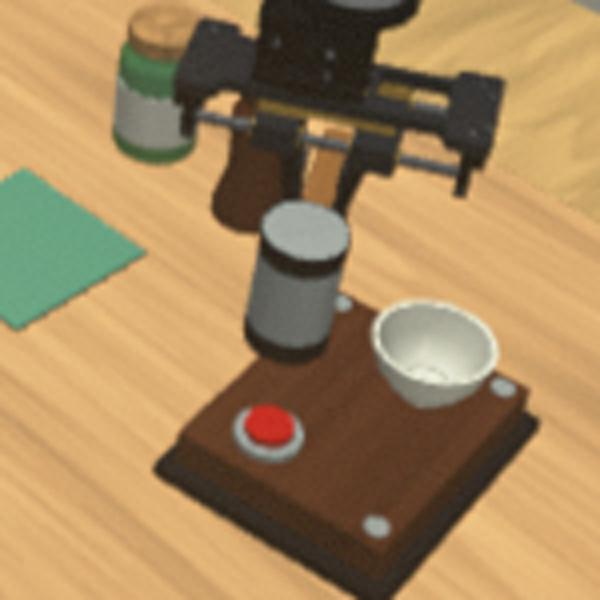

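Most of the travel is done: the cap at (270,426) sits close to the collar, and its centroid implies about 61 mm. I'll give a second, slightly deeper blow and watch the force for the stop.

Emit:
move_arm:
  targets: "0 0 -1 0; 0 0 -1 0; 0 0 -1 0; 0 0 -0.7 0; 0 0 0 0"

```text
time_s: 12.78
tcp_pos: [0.5666, -0.2474, 0.0817]
ee_rot: [[0.863, 0.506, 0.005], [0.506, -0.863, -0.002], [0.004, 0.004, -1.0]]
wrist_force: [1.0, 0.6, 3.7]
gripper_width: 0.248
gripper_force: 29.8
```

Emit:
move_arm:
  targets: "0 0 0 0"

```text
time_s: 12.87
tcp_pos: [0.5658, -0.2478, 0.0823]
ee_rot: [[0.863, 0.505, 0.004], [0.505, -0.863, -0.002], [0.003, 0.004, -1.0]]
wrist_force: [2.8, 0.1, 2.7]
gripper_width: 0.25
gripper_force: 29.8
```

Emit:
move_arm:
  targets: "0 0 0.7 0; 0 0 1 0; 0 0 1 0; 0 0 1 0; 0 0 0 0; 0 0 0 0; 0 0 0 0"

```text
time_s: 13.45
tcp_pos: [0.5611, -0.247, 0.1715]
ee_rot: [[0.864, 0.503, -0.005], [0.503, -0.864, 0.002], [-0.003, -0.004, -1.0]]
wrist_force: [0.0, 0.0, -3.8]
gripper_width: 0.245
gripper_force: 29.8
```

```bash
python3 red.py; python3 - <<'E'
from geo import *
import cv2
a=cv2.imread("pics/a5.png");s=cv2.imread("pics/side0.png")
# head-axis tilt in crop: edges of the steel cylinder
g=cv2.cvtColor(a,cv2.COLOR_BGR2GRAY)
for y in range(275,330,10):
    d=np.abs(np.diff(cv2.GaussianBlur(g,(7,7),0)[y].astype(int)));print(y,[x for x in range(230,370) if d[x]>=6 and d[x]==d[max(0,x-6):x+7].max()])
E
```

```text
[ 0.5611 -0.247   0.1715] [ 0.   0.  -3.8]
[402 271  11  10  90] [406.9 275.6]
0.079 [407.6 270.8]
0.069 [407.2 273.5]
0.064 [406.9 274.9]
0.062 [406.8 275.4]
0.059 [406.7 276.2]
275 [250, 251, 341]
285 [247, 338, 339]
295 [243, 244, 335, 336, 353, 354, 355, 356]
305 [241, 332, 350, 364, 366]
315 [239, 249, 250]
325 [239, 261]
```

```bash
cat > soft.py <<'E'
from geo import *
import cv2
def cen(i):
    i=i[255:292,390:426].astype(float);r=np.clip(i[...,2]-np.maximum(i[...,0],i[...,1])-60,0,60);y,x=np.mgrid[255:292,390:426]
    return np.array([(x*r).sum(),(y*r).sum()])/r.sum(),r.sum()/60
s=capture("side");a,n0=cen(cv2.imread("pics/side0.png"));b,n1=cen(s["image"])
f=lambda z:(lambda p:p[:2]/p[2])(P(s)@np.array([.522,-.270,z,1]))
print(a,n0,b,n1,"shift",b-a,"expect/20mm",f(.055)-f(.075),"travel mm",20*(b-a)[1]/(f(.055)-f(.075))[1])
E
python3 soft.py
```

```text
[407.85393457 270.83342175] 94.25 [406.96214338 275.65892465] 91.13333333333334 shift [-0.89179119  4.8255029 ] expect/20mm [-0.94154951  5.35790007] travel mm 18.012664794724543
```

Comparing side images, the travel is about 18 mm within measurement noise, so it isn't certain that the pin is fully home. For another blow I'll shift the head about 10 mm outward along the handle. That shortens the lever, so the grip can transmit more force.

Emit:
move_arm:
  targets: "-0.42 -0.06 0 0; 0 0 0 0; 0 0 -1 0; 0 0 -1 0; 0 0 -1 0; 0 0 -0.8 0; 0 0 0 0"

```text
time_s: 14.13
tcp_pos: [0.5539, -0.2487, 0.0787]
ee_rot: [[0.863, 0.505, 0.001], [0.505, -0.863, -0.0], [0.001, 0.001, -1.0]]
wrist_force: [-1.0, -0.7, 0.2]
gripper_width: 0.249
gripper_force: 29.6
```

Emit:
move_arm:
  targets: "0 0 0 0; 0 0 0 0"

```text
time_s: 14.3
tcp_pos: [0.5528, -0.2493, 0.0796]
ee_rot: [[0.864, 0.504, 0.001], [0.504, -0.864, -0.0], [0.001, 0.001, -1.0]]
wrist_force: [1.1, 1.0, -2.5]
gripper_width: 0.249
gripper_force: 29.6
```

Emit:
move_arm:
  targets: "0 0 0.8 0; 0 0 1 0; 0 0 1 0; 0 0 1 0; 0 0 0 0; 0 0 0 0; 0 0 0 0"

```text
time_s: 14.88
tcp_pos: [0.551, -0.2487, 0.1727]
ee_rot: [[0.864, 0.503, -0.003], [0.503, -0.864, 0.002], [-0.002, -0.003, -1.0]]
wrist_force: [-0.5, 0.2, -4.9]
gripper_width: 0.249
gripper_force: 29.6
```

```bash
python3 soft.py
```

```text
[407.85393457 270.83342175] 94.25 [406.95746241 275.65071507] 90.9 shift [-0.89647216  4.81729332] expect/20mm [-0.94154951  5.35790007] travel mm 17.98202002381364
```

```bash
python3 - <<'E'
from geo import *
import cv2
s=capture("side")["image"];w=capture("wrist")["image"];o=cv2.imread("pics/side0.png")
z=lambda i,r,c,h,wd,f:cv2.resize(i[r:r+h,c:c+wd],None,fx=f,fy=f,interpolation=2)
a=z(s,215,395-20,80,80,5) # 400x400 head+cap
b=np.hstack([z(o,255,388,40,40,5),z(s,255,388,40,40,5)]) #400x200
c=cv2.resize(w,(400,250));d=cv2.resize(s[150:290,340:480],(350,350))
L=np.vstack([a,b]);R=np.zeros((600,400,3),np.uint8);R[:250]=c;R[250:,:350]=d
cv2.imwrite("pics/a6.png",np.hstack([L,R]))
E
```

```text
(no output)
```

View pics/a6.png

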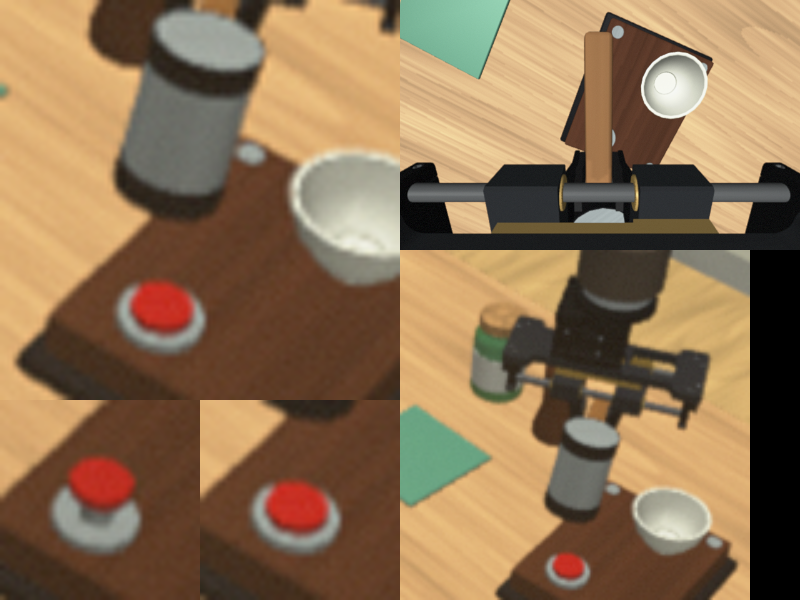

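The mallet head (left) has rolled roughly 8° in the grip. The cap, at (163,305), now sits on or very near the collar, compared with its raised position in the lower-left inset. I'll measure the upper edge of the cap to sub-pixel accuracy.

```bash
python3 - <<'E'
from geo import *
import cv2
s=capture("side");o=cv2.imread("pics/side0.png")
def edges(i):
    r=i.astype(float);r=r[...,2]-np.maximum(r[...,0],r[...,1])
    r=cv2.resize(r[255:292,390:426],None,fx=10,fy=10,interpolation=cv2.INTER_LINEAR)
    m=(r>70);ys,xs=np.where(m);
    top=[];bot=[]
    cx=int(xs.mean())
    for x in range(cx-25,cx+26):
        c=np.where(m[:,x])[0];top.append(c[0]);bot.append(c[-1])
    L=[];R=[];cy=int(ys.mean())
    for y in range(cy-15,cy+5):
        c=np.where(m[y])[0];L.append(c[0]);R.append(c[-1])
    return np.array([np.mean(top),np.mean(bot),np.mean(L),np.mean(R)])/10, r.max()
a,b=edges(o),edges(s["image"]);print(a,b,b[0]-a[0])
# shape-only ECC alignment of red channel top part
A=o[258:285,396:420].astype(np.float32);B=s["image"][258:290,390:426].astype(np.float32)
f=lambda i:np.clip(i[...,2]-np.maximum(i[...,0],i[...,1]),0,200).astype(np.float32)
for nm,h in(("full",16),):
    T=f(o)[262:262+h+3,398:418];I=f(s["image"])
    W=np.float32([[1,0,397.1],[0,1,266.8]])
    cc,W=cv2.findTransformECC(T,I,W,cv2.MOTION_TRANSLATION,(3,200,1e-7),None,1)
    print(cc,W[0,2]-398,W[1,2]-262)
E
```

```text
(array([11.40196078, 21.30784314, 11.715     , 24.785     ]), np.float64(147.565)) (array([16.11960784, 26.01764706, 11.265     , 23.41      ]), np.float64(155.8)) [ 4.71764706  4.70980392 -0.45       -1.375     ]
0.6058911887773413 -0.41845703 3.634369
```

The cap edges moved about 17.6 to 18 mm, so the pin is probably about 2 mm short. The mallet has pitched head-up in the grip. I'll level it by pressing the handle end gently on the front margin of the fixed board, away from the pin and bowl. Then I'll set it down, regrasp closer to the head and strike again.

Emit:
move_arm:
  targets: "-0.8 -0.65 0 -0.6; -0.9 -0.73 0 -0.75; -0.9 -0.73 0 -0.75; -0.9 -0.73 0 -0.75; -0.9 -0.73 0 -0.75; -0.9 -0.73 0 -0.7; 0 0 0 0; 0 0 0 0; 0 0 0 0"

```text
time_s: 15.83
tcp_pos: [0.42, -0.3567, 0.1739]
ee_rot: [[0.988, 0.152, -0.0], [0.152, -0.988, 0.0], [-0.0, -0.0, -1.0]]
wrist_force: [-0.3, 0.0, -4.6]
gripper_width: 0.246
gripper_force: 29.6
```

```bash
cat > fit.py <<'E'
from geo import *
import cv2,sys
q=sense();print(q["tcp_pos"].round(4),q["wrist_force"].round(1))
for n in("side","top"):
    cv2.imwrite(f"pics/{sys.argv[1]}_{n}.png",capture(n)["image"])
h=q["ee_rot"][:,0];z=np.array([0,0,1.]);g=q["tcp_pos"]+[0,0,.0157]
t=capture("top");M=P(t);i=t["image"]
for th in(5,0,-5,-10,-15,-20,-25):   # >0 droop
    a=np.radians(th);hx=h*np.cos(a)+z*np.sin(a);hz=z*np.cos(a)-h*np.sin(a)
    f=lambda p:(lambda u:(u[:2]/u[2]).round(1))(M@np.r_[p,1])
    print(th,"end",f(g+.1028*hx+.014*hz),"headtop",f(g-.0472*hx+.045*hz),"end z",(g+.1028*hx-.014*hz)[2].round(3))
# brown handle / grey head pixels in the top image
hsv=cv2.cvtColor(i,cv2.COLOR_BGR2HSV);gm=((hsv[...,1]<45)&(hsv[...,2]>70)).astype('uint8')
k,l,st,c=cv2.connectedComponentsWithStats(gm)
for j in range(1,k):
    if st[j,4]>25 and 380<c[j][0]<560:print("grey",st[j],c[j].round(1))
E
python3 fit.py b1
```

```text
[ 0.42   -0.3567  0.1739] [-0.3  0.  -4.6]
5 end [516.7 205.1] headtop [530.2 268.7] end z 0.185
0 end [515.2 204.6] headtop [530.7 267.3] end z 0.176
-5 end [513.7 204.4] headtop [531.1 265.6] end z 0.167
-10 end [512.3 204.6] headtop [531.4 263.9] end z 0.158
-15 end [511.  205.1] headtop [531.7 262. ] end z 0.149
-20 end [509.7 205.8] headtop [531.8 259.9] end z 0.141
-25 end [508.6 206.9] headtop [531.9 257.7] end z 0.133
grey [470 147  31  31 774] [485.1 162.1]
grey [443 153   7   6  29] [446.1 155.5]
grey [ 449  184   95  172 8397] [496.6 269.1]
grey [459 199  12  17  65] [462.7 206.6]
grey [523 267  20   9  90] [531.8 271.5]
grey [ 434  341   76   59 3631] [471.2 373. ]
```

Emit:
move_arm:
  targets: "0 0 -0.6 0; 0 0 -0.9 0; 0 0 -0.9 0; 0 0 -0.8 0; 0 0 -0.4 0; 0 0 -0.2 0; 0 0 0 0; 0 0 0 0"

```text
time_s: 16.65
tcp_pos: [0.4211, -0.3571, 0.0802]
ee_rot: [[0.988, 0.153, 0.001], [0.153, -0.988, -0.001], [0.001, 0.001, -1.0]]
wrist_force: [-0.1, -0.0, -3.6]
gripper_width: 0.251
gripper_force: 29.6
```

Emit:
move_arm:
  targets: "0 0 -0.2 0; 0 0 -0.2 0; 0 0 -0.2 0; 0 0 0 0"

```text
time_s: 16.98
tcp_pos: [0.4193, -0.3563, 0.0634]
ee_rot: [[0.988, 0.151, -0.002], [0.151, -0.988, 0.001], [-0.001, -0.001, -1.0]]
wrist_force: [-2.4, 0.4, -3.4]
gripper_width: 0.248
gripper_force: 29.6
```

Emit:
move_arm:
  targets: "0 0 -0.2 0; 0 0 -0.2 0; 0 0 -0.2 0; 0 0 -0.2 0; 0 0 0 0; 0 0 0 0"

```text
time_s: 17.48
tcp_pos: [0.4199, -0.3567, 0.0439]
ee_rot: [[0.988, 0.152, -0.001], [0.152, -0.988, 0.0], [-0.001, -0.0, -1.0]]
wrist_force: [0.4, 0.4, -3.9]
gripper_width: 0.249
gripper_force: 29.9
```

```bash
python3 fit.py b2; python3 - <<'E'
from geo import *
import cv2
s=capture("side");i=s["image"];q=sense();M=P(s);h=q["ee_rot"][:,0];z=np.array([0,0,1.]);g=q["tcp_pos"]+[0,0,.0157]
f=lambda p:(lambda u:(u[:2]/u[2]))(M@np.r_[p,1])
hsv=cv2.cvtColor(i,cv2.COLOR_BGR2HSV);gm=((hsv[...,1]<45)&(hsv[...,2]>60)).astype('uint8')
u=f(g-.0472*h).astype(int);print("pred centre",u)
k,l,st,c=cv2.connectedComponentsWithStats(gm)
for j in range(1,k):
    if st[j,4]>40 and abs(c[j]-u).max()<60:
        ys,xs=np.where(l==j);print("grey",st[j],c[j].round(1),"slope",np.polyfit(ys,xs,1)[0].round(3))
for th in(10,5,0,-5,-10,-15,-20):
    a=np.radians(th);hx=h*np.cos(a)+z*np.sin(a);hz=z*np.cos(a)-h*np.sin(a)
    # steel = full cylinder silhouette incl. top face, without bottom 12%
    pts=[]
    ang=np.linspace(0,2*np.pi,60);y=np.cross(hz,hx)
    for k2 in(.045,-.034):
        for t in ang:pts.append(f(g-.0472*hx+k2*hz+.027*(np.cos(t)*hx+np.sin(t)*y)))
    p=np.float32(pts);b=cv2.boundingRect(p);print(th,b,"top",f(g-.0472*hx+.045*hz).round(1),"endbottom z",(g+.1028*hx-.014*hz)[2].round(4))
E
```

```text
[ 0.4199 -0.3567  0.0439] [ 0.4  0.4 -3.9]
5 end [497.9 207.3] headtop [509.6 264.3] end z 0.055
0 end [496.7 206.9] headtop [510. 263.] end z 0.046
-5 end [495.5 206.7] headtop [510.3 261.6] end z 0.037
-10 end [494.4 206.9] headtop [510.5 260. ] end z 0.028
-15 end [493.3 207.3] headtop [510.7 258.3] end z 0.019
-20 end [492.3 207.9] headtop [510.8 256.4] end z 0.011
-25 end [491.4 208.9] headtop [510.8 254.5] end z 0.003
grey [470 147  31  31 773] [485.1 162.1]
grey [443 153   7   6  30] [446.  155.5]
grey [ 449  190   73  121 4962] [482.7 249.3]
grey [ 504  214   60   58 1562] [532.5 241.5]
grey [ 443  299   63   65 2864] [475.6 326.9]
grey [ 311  328  128   72 5011] [385.3 374.7]
grey [ 433  353   89   47 2841] [471.3 379.2]
pred centre [395 325]
grey [376 276  16  10  41] [382.8 281. ] slope 1.564
grey [400 291  12   8  41] [405.1 294.4] slope 1.304
grey [388 302  24  20 339] [399.5 311.6] slope 0.193
grey [422 304  13   9  43] [428.1 308.1] slope 1.445
grey [384 317  24  24 352] [394.3 330.5] slope 0.199
10 (383, 307, 24, 39) top [395.1 317.4] endbottom z 0.0643
5 (382, 305, 26, 40) top [396.1 315.3] endbottom z 0.0553
0 (382, 304, 27, 41) top [397.2 313.1] endbottom z 0.0462
-5 (381, 302, 30, 42) top [398.4 310.9] endbottom z 0.0373
-10 (381, 300, 31, 43) top [399.6 308.8] endbottom z 0.0286
-15 (381, 299, 32, 42) top [400.9 306.7] endbottom z 0.0201
-20 (381, 297, 33, 43) top [402.3 304.7] endbottom z 0.0119
```

Contact geometry and the side view agree that the mallet is level to within a few degrees. Now I back off, set it on the worktop and release.

Emit:
move_arm:
  targets: "0 0 0.3 0; -0.5 -0.08 0 0; -0.9 -0.14 0 0; -0.6 -0.08 0 0; 0 0 -0.3 0; 0 0 -0.3 0; 0 0 -0.2 0; 0 0 -0.1 0; 0 0 0 0; 0 0 0 0"

```text
time_s: 18.52
tcp_pos: [0.3705, -0.3642, 0.029]
ee_rot: [[0.988, 0.152, -0.001], [0.152, -0.988, 0.0], [-0.0, -0.0, -1.0]]
wrist_force: [0.4, -0.6, -3.6]
gripper_width: 0.249
gripper_force: 29.9
```

Emit:
move_arm:
  targets: "0 0 0 0; 0 0 0 0; 0 0 0 0; 0 0 0 0; 0 0 0 0; 0 0 0 0; 0 0 0 0; 0 0 0 0; 0 0 0 0"
  gripper: 75

```text
time_s: 19.27
tcp_pos: [0.3701, -0.3643, 0.0294]
ee_rot: [[0.988, 0.152, 0.0], [0.152, -0.988, -0.0], [0.0, 0.0, -1.0]]
wrist_force: [-0.6, -0.1, -0.5]
gripper_width: 0.819
gripper_force: 0.0
```

```bash
cat > pin.py <<'E'
from geo import *
import cv2
from scipy.optimize import minimize
q=sense();c=capture("wrist");i=c["image"];cv2.imwrite("pics/p%d.png"%(q["time_s"]*100),i)
W=np.eye(4);W[:3,:3]=q["ee_rot"];W[:3,3]=q["tcp_pos"];W=W@np.array(c["hand_eye"]);M=P(dict(c,world_from_camera=W))
f=lambda p:(lambda u:u[:2]/u[2])(M@np.r_[p,1])
u0=f([.522,-.27,.06]);print("pred",u0.round())
hsv=cv2.cvtColor(i,cv2.COLOR_BGR2HSV);red=((hsv[...,0]<7)|(hsv[...,0]>174))&(hsv[...,1]>170)&(hsv[...,2]>70)
grey=(hsv[...,1]<60)&(hsv[...,2]>70)
yy,xx=np.mgrid[:400,:640];near=np.hypot(xx-u0[0],yy-u0[1])<75
red&=near;k,l,st,cc=cv2.connectedComponentsWithStats(red.astype('uint8'));j=1+st[1:,4].argmax();red=l==j;print("red",st[j],cc[j].round(1))
near=np.hypot(xx-cc[j][0],yy-cc[j][1])<60
k,l,st,cc=cv2.connectedComponentsWithStats((grey&near).astype('uint8'));j=1+st[1:,4].argmax();col=l==j;print("grey",st[j])
an=np.linspace(0,2*np.pi,72,endpoint=False);S=8
def hull(x,y,d,z0,z1):
    p=np.float32([f([x+d/2*np.cos(t),y+d/2*np.sin(t),z]) for z in(z0,z1) for t in an]);return cv2.convexHull(p)
o=np.array(np.where(red|col)).min(1)-12;e=np.array(np.where(red|col)).max(1)+12
def ras(h):
    m=np.zeros(((e[0]-o[0])*S,(e[1]-o[1])*S),np.uint8);cv2.fillPoly(m,[np.int32(np.round((h[:,0]+.5-o[::-1])*S))],1)
    return cv2.resize(m.astype(np.float32),(e[1]-o[1],e[0]-o[0]),interpolation=cv2.INTER_AREA)
R=red[o[0]:e[0],o[1]:e[1]];G=col[o[0]:e[0],o[1]:e[1]]
def cost(p):
    r=ras(hull(p[0],p[1],.034,p[2]-.008,p[2]));g=np.clip(ras(hull(p[0],p[1],.046,.045,.051))-r,0,1)
    return np.abs(r-R).sum()+np.abs(g-G).sum()
b=min((minimize(cost,[x,y,z],method="Nelder-Mead",options=dict(initial_simplex=[[x,y,z],[x+.004,y,z],[x,y+.004,z],[x,y,z+.004]])) for x in(.519,.524) for y in(-.273,-.268) for z in(.059,.062)),key=lambda r:r.fun)
print("fit",b.x.round(4),b.fun,R.sum(),G.sum())
for z in(.057,.058,.059,.060,.061,.062,.063):
    r=minimize(lambda p:cost([*p,z]),b.x[:2],method="Nelder-Mead",options=dict(initial_simplex=[b.x[:2],b.x[:2]+[.003,0],b.x[:2]+[0,.003]]));print(z,round(r.fun,1),r.x.round(4))
E
python3 pin.py
```

```text
pred [ 129. -135.]Traceback (most recent call last):
  File "pin.py", line 11, in <module>
    red&=near;k,l,st,cc=cv2.connectedComponentsWithStats(red.astype('uint8'));j=1+st[1:,4].argmax();red=l==j;print("red",st[j],cc[j].round(1))
                                                                                  ~~~~~~~~~~~~~~~^^
ValueError: attempt to get argmax of an empty sequence
```

Emit:
move_arm:
  targets: "0.5 0.08 0 0; 0.9 0.14 0 0; 0.9 0.14 0 0; 0.5 0.06 0 0; 0 0 0 0; 0 0 0 0; 0 0 0 0"

```text
time_s: 19.9
tcp_pos: [0.4392, -0.3533, 0.0289]
ee_rot: [[0.988, 0.152, -0.001], [0.152, -0.988, 0.001], [-0.001, -0.001, -1.0]]
wrist_force: [-1.0, 0.3, -0.3]
gripper_width: 0.864
gripper_force: 0.0
```

```bash
python3 pin.py
```

```text
pred [156.  66.]
red [ 116   26   81   81 3614] [158.4  71.8]
grey [ 110   12  103  109 3584]
fit [ 0.5212 -0.2676  0.0564] 2172.015625 3614 3584
0.057 2187.4 [ 0.5212 -0.2677]
0.058 2287.3 [ 0.5212 -0.2679]
0.059 2436.0 [ 0.5212 -0.2678]
0.06 2598.5 [ 0.5212 -0.268 ]
0.061 2795.0 [ 0.5212 -0.2681]
0.062 3009.3 [ 0.5212 -0.2683]
0.063 3201.0 [ 0.5213 -0.2685]
```

```bash
python3 - <<'E'
import cv2,glob,numpy as np
i=cv2.imread(sorted(glob.glob("pics/p[0-9]*.png"))[-1]);h=cv2.cvtColor(i,cv2.COLOR_BGR2HSV)
for y in range(4,132,4):
    print(y,"".join("R" if (v[0]<7 or v[0]>174) and v[1]>170 and v[2]>70 else "r" if (v[0]<7 or v[0]>174) and v[1]>170 else "G" if v[1]<60 and v[2]>70 else "g" if v[1]<60 else "." for v in h[y,96:230:3]))
E
```

```text
4 .............................................
8 .............................................
12 .................GGGGG.......................
16 .............GGGGGGGGGGGGGG..................
20 ...........GGGGGGGGGGGGGGGGGG................
24 .........GGGGGGGGGGGGGGGGGGGGGG..............
28 ........GGGGG.RRRRRRRR.GGGGGGGGGG............
32 .......GGGG.RR.R..R..RRRRRGGGGGGGGG..........
36 .......GGGR..R.....R.RRR.RR.GGGGGGGG.........
40 ......GGGR.R.RRR....R....RRRRGGGGGGGG........
44 ......GGR..RR.......R.R.RRRRRRRGGGGGG........
48 .....GGGR.R..R.R.....R.RRRRRRRR.GGGGGG.......
52 .....GG.RRR...........RR.RRRR.RRGGGGGGg......
56 .....GGRRR.RR.RR.R..R..RR.RRRRRRRGGGGGG......
60 .....GGRRRR.RRR.R......RR.RRRRRRR.GGGGGg.....
64 .....GGR.R...RR...R.RR.RRRRRRRRRR.GGGGGg.....
68 .....GG.RRRRR.R.R..R...RRRRRRRRRRRGGGGGg.....
72 ......G.RRRRRRR.RR..RRRRRRRRRRRRRrGGGGGg.....
76 ......GGRRRRRRRRR.RRR.RRRRRRRRRRRRGGGGGg.....
80 ......GG.RRRRRRRRRRRRRRRRRRRRRRRRrGGGGGg.....
84 .......GG.RRRRRRRRRRRRRRRRRRRRRRrGGGGGGg.....
88 ........GGRRRRRRRRRRRRRRRRRRRRRRRGGGGGGg.....
92 ........GGGRRRRRRRRRRRRRRRRRRRRrGGGGGGg......
96 .........GGGGRRRRRRRRRRRRRRRRRrGGGGGGGg......
100 ..........GGGG.RRRRRRRRRRRRRR.GGGGGGGg.......
104 ............GGGGG.RRRRRRRR.GGGGGGGGGg........
108 .............GGGGGGGGGGGGGGGGGGGGGGg.........
112 ...............GGGGGGGGGGGGGGGGGGG...........
116 ..................GGGGGGGGGGGGG..............
120 ......................GGGGG..................
124 .............................................
128 .............................................
```

```bash
sed -i 's/^hsv=.*/hsv=cv2.cvtColor(i,cv2.COLOR_BGR2HSV);red=((hsv[...,0]<9)|(hsv[...,0]>172))\&(hsv[...,1]>110)\&(hsv[...,2]>95)/; s/^grey=.*/grey=(hsv[...,1]<75)\&(hsv[...,2]>60)/; s/<60$/<80/; s/red=l==j;/red=cv2.morphologyEx((l==j).astype("uint8"),cv2.MORPH_CLOSE,np.ones((7,7),"uint8"))>0;/' pin.py; python3 pin.py
```

```text
pred [156.  65.]
red [ 115   25   78   82 4867] [153.8  65.4]
grey [ 110   11  106  110 3827]Traceback (most recent call last):
  File "pin.py", line 25, in <module>
    b=min((minimize(cost,[x,y,z],method="Nelder-Mead",options=dict(initial_simplex=[[x,y,z],[x+.004,y,z],[x,y+.004,z],[x,y,z+.004]])) for x in(.519,.524) for y in(-.273,-.268) for z in(.059,.062)),key=lambda r:r.fun)
  File "pin.py", line 25, in <genexpr>
    b=min((minimize(cost,[x,y,z],method="Nelder-Mead",options=dict(initial_simplex=[[x,y,z],[x+.004,y,z],[x,y+.004,z],[x,y,z+.004]])) for x in(.519,.524) for y in(-.273,-.268) for z in(.059,.062)),key=lambda r:r.fun)
           ~~~~~~~~^^^^^^^^^^^^^^^^^^^^^^^^^^^^^^^^^^^^^^^^^^^^^^^^^^^^^^^^^^^^^^^^^^^^^^^^^^^^^^^^^^^^^^^^^^^^^^^^^^^^^^^^^^^^^^^^^^
    res = _minimize_neldermead(fun, x0, args, callback, bounds=bounds,
                               **options)
    fsim[k] = func(sim[k])
              ~~~~^^^^^^^^
    fx = function(np.copy(x), *(wrapper_args + args))
  File "pin.py", line 24, in cost
    return np.abs(r-R).sum()+np.abs(g-G).sum()
                  ~^~
ValueError: operands could not be broadcast together with shapes (133,129) (0,129)
```

```bash
sed -i 's/min(1)-12;/min(1)-8;/; s/\[...,2\]>95)/[...,2]>50)/' pin.py; sed -i 's/hsv\[...,2\]>95/hsv[...,2]>50/' pin.py; python3 pin.py
```

```text
pred [156.  65.]
red [ 115   25   82   82 5098] [155.3  65.7]
grey [ 110   11  105  110 3807]
fit [ 0.5213 -0.2678  0.057 ] 767.34375 5098 3807
0.057 767.7 [ 0.5213 -0.2678]
0.058 843.7 [ 0.5213 -0.2681]
0.059 984.4 [ 0.5212 -0.2682]
0.06 1135.6 [ 0.5213 -0.2682]
0.061 1298.9 [ 0.5213 -0.2683]
0.062 1476.7 [ 0.5213 -0.2685]
0.063 1648.8 [ 0.5213 -0.2687]
```

```bash
cat > pin2.py <<'E'
exec(open("pin.py").read().split("b=min(")[0])
def c2(p):
    r=ras(hull(p[0],p[1],.034,p[2]-.008+p[3],p[2]+p[3]));g=np.clip(ras(hull(p[0],p[1],.046,.045+p[3],.051+p[3]))-r,0,1)
    return np.abs(r-R).sum()+np.abs(g-G).sum()
for z in(.057,.058,.059,.060,.061,.062):
    r=minimize(lambda p:c2([p[0],p[1],z,p[2]]),[.5213,-.268,0],method="Nelder-Mead",options=dict(initial_simplex=[[.5213,-.268,0],[.523,-.268,0],[.5213,-.266,0],[.5213,-.268,.004]]))
    p=r.x;rr=ras(hull(p[0],p[1],.034,z-.008+p[2],z+p[2]));yy2,xx2=np.mgrid[:R.shape[0],:R.shape[1]]
    cm=lambda m:np.array([(m*xx2).sum(),(m*yy2).sum()])/m.sum()
    un=np.clip(ras(hull(p[0],p[1],.046,.045+p[2],.051+p[2]))+rr,0,1);U=(R|G).astype(float)
    print(z,round(r.fun),p.round(4),"red-union centre model",(cm(rr)-cm(un)).round(2),"image",(cm(R.astype(float))-cm(U)).round(2),"areas",rr.sum().round(),R.sum(),un.sum().round(),U.sum())
E
python3 pin2.py
```

```text
pred [155.  66.]
red [ 115   25   81   82 5088] [155.2  65.9]
grey [ 109   12  106  109 3810]
0.057 770 [ 0.5213 -0.2672 -0.0011] red-union centre model [-4.79  0.22] image [-6.54 -0.11] areas 5284.0 5088 8608.0 8898.0
0.058 830 [ 0.5213 -0.2674 -0.0012] red-union centre model [-5.75  0.05] image [-6.54 -0.11] areas 5340.0 5088 8588.0 8898.0
0.059 934 [ 0.5214 -0.2673 -0.0025] red-union centre model [-6.68 -0.12] image [-6.54 -0.11] areas 5327.0 5088 8465.0 8898.0
0.06 1038 [ 0.5214 -0.2669 -0.0042] red-union centre model [-7.58 -0.29] image [-6.54 -0.11] areas 5275.0 5088 8286.0 8898.0
0.061 1144 [ 0.5213 -0.2668 -0.005 ] red-union centre model [-8.52 -0.45] image [-6.54 -0.11] areas 5293.0 5088 8208.0 8898.0
0.062 1251 [ 0.5214 -0.2665 -0.0066] red-union centre model [-9.32 -0.61] image [-6.54 -0.11] areas 5256.0 5088 8070.0 8898.0
```

In the wrist view, the offset between cap and collar matches a cap-top height of 58.8 mm, so the cap is seated on the collar and the pin is home. It apparently started about 2 mm down. Now I regrasp the mallet and lay it on the tile.

Emit:
move_arm:
  targets: "-0.5 -0.08 0 0; -0.9 -0.14 0 0; -0.9 -0.14 0 0; -0.5 -0.06 0 0; 0 0 0 0; 0 0 0 0"

```text
time_s: 20.6
tcp_pos: [0.3696, -0.3647, 0.0298]
ee_rot: [[0.989, 0.151, 0.001], [0.151, -0.989, -0.001], [0.001, 0.001, -1.0]]
wrist_force: [0.4, -0.3, 0.7]
gripper_width: 0.857
gripper_force: 0.0
```

Emit:
move_arm:
  targets: "0 0 0 0; 0 0 0 0; 0 0 0 0; 0 0 0 0; 0 0 0 0; 0 0 0 0; 0 0 0 0; 0 0 0 0; 0 0 0 0; 0 0 0 0"
  gripper: 10

```text
time_s: 21.43
tcp_pos: [0.3701, -0.3642, 0.0293]
ee_rot: [[0.988, 0.152, 0.0], [0.152, -0.988, 0.0], [0.0, -0.0, -1.0]]
wrist_force: [0.2, 0.1, 0.2]
gripper_width: 0.247
gripper_force: 29.9
```

Emit:
move_arm:
  targets: "0 0 0 0; 0 0 0 0; 0 0 0 0; 0 0 0.3 0; 0 0 0.7 0; 0 0 1 0; 0 0 1 0; 0 0 1 0; 0 0 0.6 0; 0 0 0.2 0"

```text
time_s: 22.27
tcp_pos: [0.371, -0.3648, 0.1521]
ee_rot: [[0.988, 0.152, 0.004], [0.152, -0.988, -0.002], [0.004, 0.003, -1.0]]
wrist_force: [0.4, -0.4, -4.1]
gripper_width: 0.24
gripper_force: 29.9
```

Emit:
move_arm:
  targets: "0.2 0.4 0 0; 0.4 0.9 0 0.3; 0.5 1 0 0.6; 0.5 1 0 0.6; 0.5 1 0 0.7; 0.5 1 0 0.7; 0.5 1 0 0.7; 0.5 1 0 0.7; 0.5 1 0 0.7; 0.5 1 0 0.7"

```text
time_s: 23.1
tcp_pos: [0.4838, -0.1296, 0.1474]
ee_rot: [[0.795, 0.607, -0.004], [0.607, -0.795, 0.001], [-0.003, -0.003, -1.0]]
wrist_force: [0.9, -0.1, -3.8]
gripper_width: 0.243
gripper_force: 29.9
```

Emit:
move_arm:
  targets: "0.5 1 0 0.7; 0.5 1 0 0.7; 0.5 1 0 0.7; 0.5 1 0 0.7; 0.5 1 0 0.6; 0.5 1 0 0.6; 0.4 0.9 0 0.5; 0.2 0.4 0 0.1; 0 0 0 0; 0 0 0 0"

```text
time_s: 23.93
tcp_pos: [0.5736, 0.0511, 0.1475]
ee_rot: [[0.496, 0.868, -0.004], [0.868, -0.496, -0.001], [-0.003, -0.003, -1.0]]
wrist_force: [0.2, -0.2, -4.8]
gripper_width: 0.243
gripper_force: 29.9
```

Emit:
move_arm:
  targets: "0 0 0 0; 0 0 0 0"

```text
time_s: 24.1
tcp_pos: [0.5741, 0.0498, 0.1488]
ee_rot: [[0.498, 0.867, -0.002], [0.867, -0.498, -0.0], [-0.001, -0.001, -1.0]]
wrist_force: [-0.4, 0.4, -4.5]
gripper_width: 0.241
gripper_force: 29.9
```

Emit:
move_arm:
  targets: "0 0.1 -0.5 0; 0 0.1 -0.9 0; 0 0 -0.9 0; 0 0 -0.9 0; 0 0 -0.7 0; 0 0 -0.3 0; 0 0 -0.1 0; 0 0 0 0; 0 0 0 0"

```text
time_s: 24.85
tcp_pos: [0.5761, 0.0558, 0.0431]
ee_rot: [[0.497, 0.868, 0.002], [0.868, -0.497, 0.001], [0.002, 0.002, -1.0]]
wrist_force: [0.2, -0.1, -4.6]
gripper_width: 0.246
gripper_force: 29.9
```

Emit:
move_arm:
  targets: "0 0 -0.1 0; 0 0 -0.08 0; 0 0 -0.06 0; 0 0 0 0; 0 0 0 0"

```text
time_s: 25.27
tcp_pos: [0.5757, 0.0561, 0.0364]
ee_rot: [[0.496, 0.868, 0.001], [0.868, -0.496, 0.0], [0.001, 0.001, -1.0]]
wrist_force: [1.7, -0.0, -2.4]
gripper_width: 0.246
gripper_force: 29.9
```

Contact has begun, so I ease down about 1 mm and release.

Emit:
move_arm:
  targets: "0 0 -0.05 0; 0 0 0 0; 0 0 0 0"

```text
time_s: 25.52
tcp_pos: [0.5762, 0.0564, 0.0354]
ee_rot: [[0.496, 0.868, 0.003], [0.868, -0.496, 0.001], [0.002, 0.002, -1.0]]
wrist_force: [1.4, 3.5, 0.0]
gripper_width: 0.242
gripper_force: 29.9
```

Emit:
move_arm:
  targets: "0 0 0 0; 0 0 0 0; 0 0 0 0; 0 0 0 0; 0 0 0 0; 0 0 0 0; 0 0 0 0; 0 0 0 0"
  gripper: 70

```text
time_s: 26.18
tcp_pos: [0.575, 0.0557, 0.0346]
ee_rot: [[0.497, 0.868, -0.0], [0.868, -0.497, -0.0], [-0.0, -0.0, -1.0]]
wrist_force: [1.1, 0.3, -0.0]
gripper_width: 0.756
gripper_force: 0.0
```

Emit:
move_arm:
  targets: "0 0 0.4 0; 0 0 0.9 0; 0 0 1 0; 0 0 1 0; 0 0 1 0; 0 0 1 0; 0 0 0.8 0; 0 0 0.3 0"

```text
time_s: 26.85
tcp_pos: [0.5768, 0.0561, 0.1992]
ee_rot: [[0.496, 0.868, 0.007], [0.868, -0.496, 0.002], [0.005, 0.005, -1.0]]
wrist_force: [0.2, -0.7, 0.3]
gripper_width: 0.805
gripper_force: 0.0
```

Emit:
move_arm:
  targets: "-0.5 -0.5 0 0; -1 -0.9 0 0; -1 -1 0 0; -1 -1 0 0; -1 -1 0 0; -0.5 -0.5 0 0; 0 0 0 0; 0 0 0 0"

```text
time_s: 27.52
tcp_pos: [0.45, -0.0671, 0.1949]
ee_rot: [[0.497, 0.867, 0.001], [0.867, -0.497, 0.0], [0.001, 0.001, -1.0]]
wrist_force: [0.0, -0.4, -0.2]
gripper_width: 0.809
gripper_force: 0.0
```

```bash
python3 - <<'E'
from geo import *
import cv2
q=sense();print(q["time_s"],q["tcp_pos"].round(3),q["wrist_force"].round(1))
t=capture("top");i=t["image"];s=capture("side");cv2.imwrite("pics/end_top.png",i);cv2.imwrite("pics/end_side.png",s["image"])
print("head pred",[ (lambda u:(u[:2]/u[2]).round(1))(P(c)@[.552,.015,.096,1]) for c in(t,s)])
h=cv2.cvtColor(i,cv2.COLOR_BGR2HSV)
for y in range(140,226,3):print(y,"".join("T" if 70<v[0]<95 and v[1]>70 else "G" if v[1]<50 and v[2]>70 else "k" if v[2]<60 else "." for v in h[y,270:400:2]))
h=cv2.cvtColor(s["image"],cv2.COLOR_BGR2HSV);print("side")
for y in range(170,262,3):print(y,"".join("T" if 65<v[0]<95 and v[1]>70 else "G" if v[1]<50 and v[2]>70 else "k" if v[2]<60 else "." for v in h[y,290:420:2]))
a,b=cv2.imread("pics/top0.png"),i  # bystanders moved?
for n,r in(("bowl",(145,180,468,505)),("jar",(105,142,338,370)),("mill",(112,145,380,410))):
    print(n,np.abs(a[r[0]:r[1],r[2]:r[3]].astype(int)-b[r[0]:r[1],r[2]:r[3]]).mean().round(2))
E
python3 soft.py
```

```text
27.5167 [ 0.45  -0.067  0.195] [ 0.  -0.4 -0.2]
head pred [array([365.6, 193.6]), array([343.5, 209.3])]
140 TTTT...................................kkkk...............kkkkkk.
143 TTTT.............................................................
146 TTTT.............................................................
149 TTTT.............................................................
152 TTTT.............................................................
155 TTkT.............................................................
158 TTTT.............................................................
161 TTTk.............................................................
164 ..Tk.............................................................
167 .................................................................
170 ...................................TTTTTTTTTTTTTTTTTTTTTTT.......
173 ...................................TTTTTTTTTTTTTTTTTTTTTTT.......
176 ....................................TTTTTTTTTTTTTTTTTTTTTTT......
179 .......................................TTTTTTTTTTTTTTTTTTTT......
182 ...........
[... 2717 characters left out ...]
..
242 .....................TTTTTTTTTTTTTT..............................
245 .......................TTTTTTTTTT................................
248 .........................TTTTT...................................
251 ...........................T.....................................
254 .................................................................
257 .................................................................
260 .................................................................
bowl 2.79
jar 2.41
mill 2.83
[407.85393457 270.83342175] 94.25 [406.95886889 275.66121924] 90.76666666666667 shift [-0.89506568  4.82779749] expect/20mm [-0.94154951  5.35790007] travel mm 18.021230056957922
```

The mallet stands upright on the tile, the bystanders haven't moved, and 33 s remain. One more close wrist view from another side will confirm the pin.

Emit:
move_arm:
  targets: "-0.24 -0.5 0 0; -0.24 -1 -0.3 0; -0.24 -1 -0.7 0; -0.26 -1 -0.8 0; -0.26 -1 -0.9 0; -0.26 -1 -0.9 0; -0.26 -1 -0.9 0; -0.26 -1 -0.8 0; -0.26 -1 -0.6 0; 0 -0.5 -0.3 0"

```text
time_s: 28.5
tcp_pos: [0.3917, -0.2928, 0.0367]
ee_rot: [[0.497, 0.867, -0.005], [0.867, -0.497, 0.002], [-0.001, -0.005, -1.0]]
wrist_force: [0.1, 1.2, -0.1]
gripper_width: 0.804
gripper_force: 0.0
```

Emit:
move_arm:
  targets: "0 0 0 0; 0 0 0 0; 0 0 0 0"

```text
time_s: 28.75
tcp_pos: [0.394, -0.2913, 0.0397]
ee_rot: [[0.496, 0.869, 0.0], [0.869, -0.496, -0.0], [0.0, 0.0, -1.0]]
wrist_force: [0.9, -0.4, 0.4]
gripper_width: 0.802
gripper_force: 0.0
```

```bash
python3 pin2.py
```

```text
pred [530.  95.]
red [ 487   57   77   74 4307] [525.2  93.5]
grey [ 468   44  100   98 3223]
0.057 754 [ 0.5242 -0.2708 -0.0025] red-union centre model [5.56 0.86] image [7.63 1.  ] areas 4455.0 4307 7194.0 7530.0
0.058 837 [ 5.225e-01 -2.700e-01 -5.000e-04] red-union centre model [6.74 0.88] image [7.63 1.  ] areas 4603.0 4307 7348.0 7530.0
0.059 884 [ 0.5245 -0.271  -0.0043] red-union centre model [7.76 0.83] image [7.63 1.  ] areas 4468.0 4307 7054.0 7530.0
0.06 970 [ 0.5242 -0.2708 -0.005 ] red-union centre model [8.76 0.82] image [7.63 1.  ] areas 4479.0 4307 7007.0 7530.0
0.061 1015 [ 0.5245 -0.2709 -0.0064] red-union centre model [9.55 0.79] image [7.63 1.  ] areas 4461.0 4307 6944.0 7530.0
0.062 1055 [ 0.5247 -0.2711 -0.0075] red-union centre model [10.19  0.78] image [7.63 1.  ] areas 4457.0 4307 6925.0 7530.0
```

A second view from the opposite side also gives 58.9 mm, so the pin is fully home. I hand in.

```bash
python3 -c "
from station import *
print(finish_job())"
```

```text
the job is handed in; nothing more can be done
None
```

Job handed in at about 29 s: the pin measures fully home (cap top about 59 mm in two close views), the mallet stands released with its head on the green tile, and the bowl, jar and mill are unmoved.

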